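Switch the ball sorter over and feed the next two balls

TASK

Press down the raised end of the sorter's blue rocker gate until the gate tips over its pivot and rests on its other side, and only then push the two waiting white balls forward off the feed trough, so that both run down the newly opened chute into the catch tray on that side. Use fingertips only: do not lift or carry the balls, and do not disturb the three small vessels beside the sorter.

Things in the scene. Friction and masses are not known exactly. Their poses are not given: they have to be found in the camera images.
- sorter: Fixed ball sorter on a grey base plate 150 x 520 x 8 mm. Origin: on the work surface below the middle of the gate; x = feed direction (away from the robot at yaw 0), y = left along the gate, z up. The gate's pivot is 85 mm up, along x. An aluminium chute leads from each end of the gate down to a catch tray. Tallest part: the steel weight at the gate's back, x 35 to 75 mm, top 150 mm up.
- feed_edge (a point): Middle of the open front edge of the feed trough, 104 mm up, 26 mm short of the gate's centre line. The trough (46 mm wide, side walls 8 mm high) runs back from here toward the robot for 97 mm, falling 0.05 rad; a 5 mm high ridge across it, 85 to 91 mm behind the edge, keeps the balls in. Nothing higher stands behind it.
- green_tray (a point): Middle of the floor of the green catch tray at the left (+y) chute: inside 102 mm (x) by 97 mm (y), floor 13 mm up, rim 60 mm up.
- orange_tray (a point): Middle of the floor of the orange catch tray at the right (-y) chute, same size.
- gate (a joint): Rocker gate, a blue seesaw tray 68 mm (x) by 160 mm (y), rad. +0.30: left (+y) end up, balls run right to the orange tray; -0.30: right end up, balls run left to the green tray. It starts at rest at either stop. A weight above the pivot makes it fall to whichever side it leans once past level (0); under 2 N on the raised end tips it.
- gate_left_end (a point): Point on the top of the gate's floor, on its centre line, 70 mm left (+y) of the pivot and so 10 mm from the end: 109 mm above the work surface when raised, 89 mm when level, 68 mm when down. The gate's back wall beside it stands 18 mm above the floor, its front wall 10 mm.
- gate_right_end (a point): The same point 70 mm right (-y) of the pivot, at the same heights.
- ball_1_center (a point): Centre of the front one of two white glazed (slippery) ceramic balls, 40 mm diameter, about 0.12 kg, resting in the feed trough 59 mm on the near side of the gate's middle, 122 mm above the work surface.
- ball_2_center (a point): Centre of the rear white ceramic ball, 40 mm diameter, about 0.12 kg, in the trough behind the first and touching it, leaning on the ridge; pushed forward from behind, it pushes the other ahead of it. The balls roll back against the ridge if let go before they pass the trough's front edge.
- weighing_bottle: Bystander: small lidded glass weighing bottle, 42 mm diameter, 60 mm high, standing loose on the right of the feed trough; origin at the centre of its underside.
- dropper_bottle: Bystander: brown dropper bottle with red bulb, 39 mm diameter, 131 mm high, standing loose on the left of the feed trough; origin at the centre of its underside.
- small_flask: Bystander: small flask with a dark round body and thin neck, 57 mm diameter, 174 mm high, standing loose farther left of the feed trough; origin at the centre of its underside.
There are look-alikes about, which are no part of the job. Leave any black look-alike of the part that bears ball_2_center alone.

How it is judged:
By the outcome, as a careful person would: the job done as asked, in the order asked, and still so for the second after the job is handed in, with the robot touching nothing.
It also fails if it takes over 45 s, if anything falls off the work surface, if the arm or the gripper's body presses on something with over 40 N, if the wrist force passes 120 N, or if a joint passes its speed limit or range.

ROBOT

A 6-joint arm with a two-finger parallel gripper is mounted at the origin on a cart in front of the work surface, level with it; the furniture and walls round the work are solid. World frame = base frame: x ahead of the robot, y to its left, z up, the work surface at z = 0. Lengths are in mm, angles in rad, forces in N, time in s.
With the tool pointing down it reaches from about 275 to 725 mm from the base axis. Payload 15.9 kg.
Tool frame: the origin (TCP) lies on the centre line of the jaws, within the pads' length; the fingertips stand 11 mm ahead of it and the grasp point (between the pads) lies 8 mm behind it; z points along the fingers, y is the direction in which the jaws open and shut (so a half turn about z gives the same grasp; the last joint's range is limited). The gripper opens to 85 mm and grips with 20 to 120 N. Pads are 22 mm wide; open, the fingers measure 114 mm over their backs; the gripper's body (76 mm by 85 mm) begins 54 mm behind the grasp point. The pads swing forward as they close: fully open they stand 13 mm farther back than shut.
Start: joints at [1.319, 0.213, -0.034, 1.323, 0, 1.571], TCP at [124.568, 484.219, 242.306] pointing down, gripper open.
Joint ranges: [-2.98, 2.98], [-0.74, 1.72], [-1.14, 1.35], [-2.1, 2.04], [-1.57, 1.44], [-3.14, 3.14]. Speed limits (rad/s): [1.89, 1.89, 2.39, 2.57, 3.14, 3.14].

INTERFACE

Orientations are given as a rotation vector (axis times angle).
In Python, from bench import ctrl gives the robot as it stands.
- The arm moves only by the shell command python3 -m handwheel 'ROWS' [FORCE]. ROWS is JSON, a list of rows, each a list of 3 entries, a list of its own where there are three numbers: the closure, from -1 (fully open) to 1 (shut), then the shift along the tool's x, y, z scaled (see below), then the turn, a rotation vector about the tool's x, y, z scaled (see below). In form: [[claw, [dx, dy, dz], [wx, wy, wz]], ...]. A call has 1 to 8 rows; each row shifts and turns the commanded pose from where the row before left it, along the tool's axes as they then stand; what a row does not reach is not made up. The controller multiplies each number of a shift by 0.25 m and each number of a turn by pi rad. A row lasts 1/8 s, in which the tool goes at most 62.5 mm and 10.7 degrees, less where a joint would pass 70% of its speed; a pose out of reach is approached as far as the arm can. A call with a number of a shift or a turn outside -1 to 1 is refused whole. A call with a gripper value outside its range is refused whole. The fingers move at their own pace and stop on an object; FORCE is the grip in N (left out, the last holds). Time passes only in rows, so rows that do not move let the fingers close. It gives the time, the measured TCP pose, the force and the opening at its end, in the units of the state.
- ctrl.read_state(): the state, without advancing time (a new reading comes with each control period).
- ctrl.grab_frame(name): name is "scene" or "side" or "wrist"; returns the picture (420x560x3 uint8, red, green, blue); there is no depth.
- ctrl.camera_model(name): a dict with "camera_matrix" (3x3 intrinsics, pixels), "R" (3x3) and "t" (3): a world point X has camera coordinates R X + t. Camera axes: x right, y down, z forward; pixel columns grow to the right and rows downward; lengths in mm; the calibration is good to about 2 mm. A picture is of the moment at which its call begins: read the wrist's pose just before it. camera_model takes no time and is no camera call; for the wrist camera it gives the pose at the moment of the call.
- ctrl.finish_job(): hands the job in, once; it reports no verdict.
The state is a dict: "time_s": time; "joint_positions": joint angles; "joint_vel": joint speeds; "effort": joint torques, N m; "tool_pos": TCP position; "orientation": TCP orientation; "contact_force": force on the tool from outside, world axes, zero at the start; "torque": the same for the moment, N m; "finger_gap": opening from 0.0 (shut) to 1.0 (fully open).
Only numpy, scipy, OpenCV 4.12 (cv2) and the standard library are available. Lean on these libraries where they do the work, as an engineer would, in place of code of your own. Each camera call takes 0.05 s, during which the arm holds its last target. There are 200 camera calls.

## Working session

There is one attempt and no reset: what is moved stays moved. The work goes in short steps, Python scripts to look and compute and a shell command to move; the robot and the scene stay as the last step left them, time stands still between calls to the robot, and variables do not carry over. Pictures are saved under pics/ and viewed, about 8 in all and at most 12, crops included, and the job is handed in when it is done.

```bash
mkdir -p pics; ls; python3 - <<'E'
from bench import ctrl
import cv2, numpy as np
s=ctrl.read_state(); print({k:np.round(v,3).tolist() for k,v in s.items()})
ims=[]
for n in("scene","side"):
    im=ctrl.grab_frame(n); cv2.imwrite(f"pics/{n}0.png",im[:,:,::-1]); c=ctrl.camera_model(n); print(n,np.round(c["camera_matrix"],1).tolist(),np.round(c["R"],3).tolist(),np.round(c["t"],1).tolist())
E
```

```text
pics
{'time_s': 0.0, 'joint_positions': [1.319, 0.213, -0.035, 1.323, 0.0, 1.571], 'joint_vel': [0.0, 0.001, 0.002, 0.002, -0.001, 0.001], 'effort': [-0.001, -68.616, 48.711, 0.018, 0.0, 0.0], 'tool_pos': [124.492, 483.912, 241.802], 'orientation': [-0.394, -3.117, 0.002], 'contact_force': [-0.697, 0.082, -0.283], 'torque': [0.033, -0.043, -0.001], 'finger_gap': 1.002}
scene [[452.9, 0.0, 267.7], [0.0, 452.9, 203.1], [0.0, 0.0, 1.0]] [[0.677, -0.736, 0.02], [-0.361, -0.355, -0.863], [0.642, 0.576, -0.506]] [-347.0, 302.9, 650.6]
side [[425.8, 0.0, 277.5], [0.0, 425.8, 212.2], [0.0, 0.0, 1.0]] [[0.999, 0.049, 0.021], [0.042, -0.482, -0.875], [-0.033, 0.875, -0.483]] [-567.0, 101.1, 1067.4]
```

View pics/scene0.png

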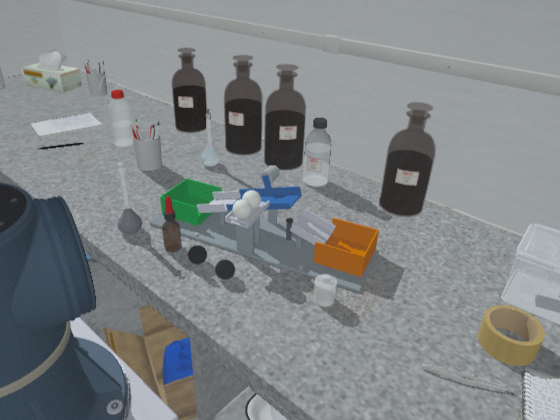

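View pics/side0.png

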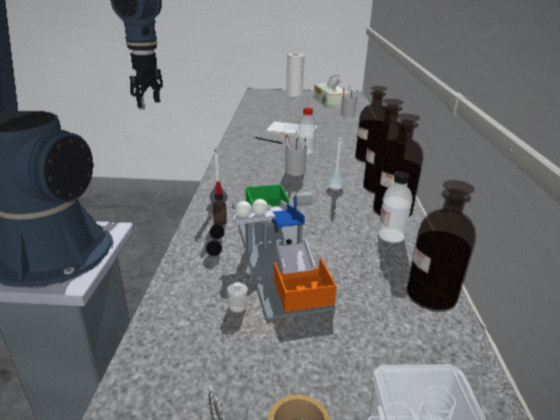

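```bash
cat > h.py <<'E'
import numpy as np, cv2
from bench import ctrl
def ray(n,p,c=None):
    c=c or ctrl.camera_model(n); R=np.array(c["R"]);t=np.array(c["t"]);K=np.array(c["camera_matrix"])
    d=R.T@np.linalg.solve(K,[p[0],p[1],1.]); return -R.T@t,d/np.linalg.norm(d)
def plane(n,p,z,c=None):
    o,d=ray(n,p,c); return o+d*(z-o[2])/d[2]
def tri(a,b):
    (o1,d1),(o2,d2)=ray("scene",a),ray("side",b)
    s=np.linalg.lstsq(np.c_[d1,-d2],o2-o1,rcond=None)[0]
    p,q=o1+s[0]*d1,o2+s[1]*d2; return (p+q)/2,np.linalg.norm(p-q)
def proj(n,X,c=None):
    c=c or ctrl.camera_model(n); v=np.array(c["camera_matrix"])@(np.array(c["R"])@X+np.array(c["t"])); return v[:2]/v[2]
E
python3 - <<'E'
from h import *
a=cv2.imread("pics/scene0.png");b=cv2.imread("pics/side0.png")
for n,im in(("scene",a),("side",b)):
    h=cv2.cvtColor(im,cv2.COLOR_BGR2HSV)
    roi=dict(scene=(150,180,320,280),side=(190,150,350,320))[n]
    for nm,lo,hi in(("green",(45,120,40),(75,255,255)),("orange",(5,180,80),(18,255,255)),("blue",(105,130,50),(120,255,255))):
        m=cv2.inRange(h,lo,hi); k,l,st,ce=cv2.connectedComponentsWithStats(m)
        for i in range(1,k):
            if st[i,4]>150: print(n,nm,st[i],ce[i].round(1))
c=[cv2.resize(a[160:320,110:390],None,fx=2.8,fy=2.8,interpolation=cv2.INTER_CUBIC)[:, :780],cv2.resize(b[175:325,200:350],None,fx=2,fy=2,interpolation=cv2.INTER_CUBIC)]
cv2.imwrite("pics/c1.png",c[0]);
big=cv2.resize(b[175:320,200:345],None,fx=4,fy=4,interpolation=cv2.INTER_CUBIC);cv2.imwrite("pics/c2.png",big)
for r,f in(((242,209),(243,210)),((252,199),(260,207))): print(tri(r,f))
print("weigh",plane("scene",(325,302),0),plane("side",(237,307),0))
print("dropper",plane("scene",(172,247),0),plane("side",(219,222),0))
print("flask",plane("scene",(130,232),0))
E
```

```text
scene green [ 161  179   60   47 1511] [189.5 200.2]
scene orange [ 314  218   64   58 2315] [347.5 247.4]
scene blue [240 176  61  33 823] [277.  194.9]
scene blue [ 163  338   30   46 1044] [177.1 360.7]
side green [246 184  43  22 635] [266.9 193.9]
side orange [ 275  259   61   52 2087] [305.6 288.4]
side blue [272 197  32  30 486] [288.2 216.6]
(array([479.18435328,  43.47022576, 119.89463812]), np.float64(1.725737662992934))
(array([519.35999415,  54.41912953, 123.37355068]), np.float64(3.218289648969649))
weigh [ 486.6476545  -172.63813988    0.        ] [ 489.66203249 -165.86857263    0.        ]
dropper [393.35999722 178.83073866   0.        ] [391.11994283 186.13502496   0.        ]
flask [361.87634993 296.24607312   0.        ]
```

View pics/c1.png

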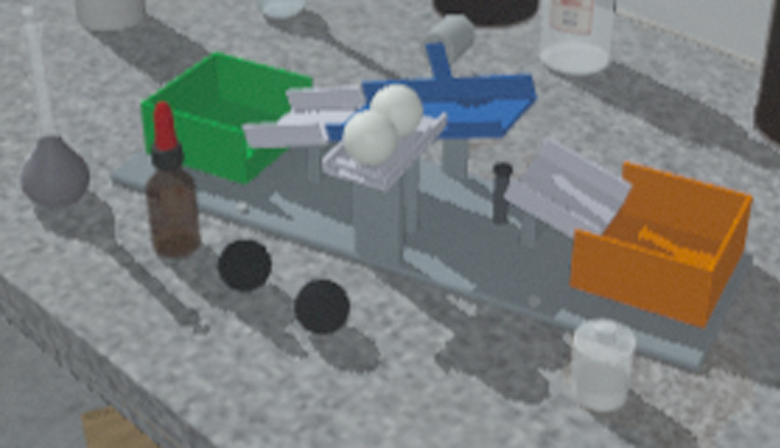

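View pics/c2.png

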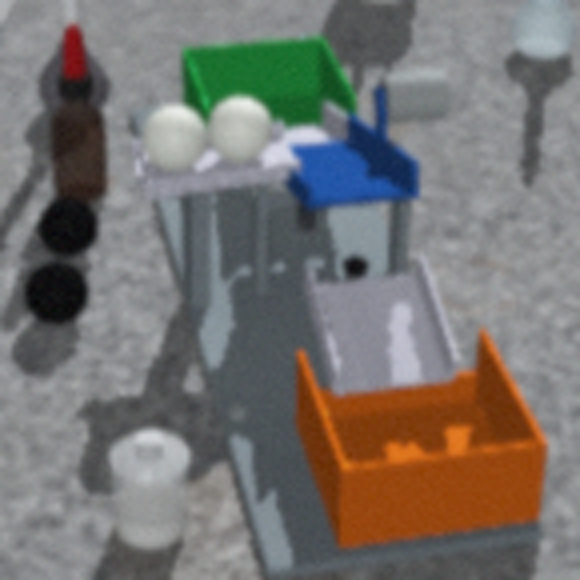

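The scene picture shows the white balls at (242,209) and (252,199). The black look-alikes are on the table at (197,255) and (225,269). The blue gate spans about (240–301, 176–209). Its right end (298,190) is raised and its weight leans left, so the gate is at −0.30. That means pressing the right end, and the balls should go to the orange tray at (347,247). The blue patch at (177,360) is not part of the job. The side crop confirms the raised near (right) end, and both white balls are in the trough.

```bash
python3 - <<'E'
from h import *
from scipy.optimize import least_squares
s=lambda x,y:(110+x/2.8,160+y/2.8); d=lambda x,y:(200+x/4,175+y/4)
p0,p1=plane("scene",s(115,178),4),plane("scene",s(697,362),4); e=p0-p1
print("base corners",p0,p1,np.linalg.norm(e),"yaw",np.arctan2(-e[0],e[1]))
for a,b in((s(370,138),d(175,136)),(s(396,111),d(240,126)),(s(535,98),d(415,180)),(s(500,136),d(300,205))): print(tri(a,b))
c,sn=np.cos,np.sin
obs=[((-99,0,120),"scene",s(370,138)),((-99,0,120),"side",d(175,136)),((-59,0,122),"scene",s(396,111)),((-59,0,122),"side",d(240,126)),((-75,260,4),"scene",s(115,178)),((-75,-260,4),"scene",s(697,362)),((-75,-260,4),"side",d(265,575))]
W=lambda q,X:np.array([q[0]+c(q[2])*X[0]-sn(q[2])*X[1],q[1]+sn(q[2])*X[0]+c(q[2])*X[1],X[2]])
f=lambda q:np.concatenate([proj(n,W(q,X))-u for X,n,u in obs])
r=least_squares(f,[576,70,.27]);q=r.x;print(q,r.fun.round(1))
for nm,X in dict(right=(0,-70,109),back=(-123,0,110),ball2=(-99,0,120)).items(): print(nm,W(q,X),proj("scene",W(q,X)),proj("side",W(q,X)))
E
```

```text
base corners [413.51833519 286.05295675   4.        ] [ 558.54377836 -201.8084192     4.        ] 508.96080527702424 yaw 0.2889482424169746
(array([480.39131873,  44.73479192, 120.13693896]), np.float64(5.174698587747129))
(array([518.92435065,  55.96014702, 122.66516488]), np.float64(5.503238081543635))
(array([625.01218006,   7.47949509, 114.14696139]), np.float64(11.912203147367281))
(array([559.86860716, -12.80831723, 110.77843185]), np.float64(3.1541869548247266))
[5.69579876e+02 6.80261987e+01 2.50503725e-01] [-2.2  0.3 -3.1  1.2 -1.5  0.5 -3.   1.7  2.9 -5.4  1.1 -0.5  3.3  0.6]
right [5.86932316e+02 2.11061461e-01 1.09000000e+02] [291.91847233 201.72134812] [286.66058216 225.20980816]
back [450.41899193  37.53548355 110.        ] [233.79386192 219.19661351] [230.86731522 214.59647216]
ball2 [473.66989613  43.48489139 120.        ] [239.97471171 209.53902065] [240.63856157 210.20668048]
```

```bash
python3 -m handwheel '[[1,[0,0,0],[0,0,-0.0568]],[1,[0,0,0],[0,0,-0.0568]],[1,[0,0,0],[0,0,-0.0568]],[1,[-0.06,-0.11,0],[0,0,0]],[1,[-0.09,-0.17,0],[0,0,0]],[1,[-0.09,-0.17,0],[0,0,0]],[1,[-0.09,-0.17,0],[0,0,0]],[1,[-0.09,-0.17,0],[0,0,0]]]' 20
```

```text
time_s: 1.1
tool_pos: [281.4, 322.7, 242.2]
orientation: [0.444, -3.11, 0.0]
contact_force: [0.8, 1.7, -0.2]
finger_gap: -0.001
```

```bash
python3 -m handwheel '[[1,[-0.1,-0.19,0],[0,0,0]],[1,[-0.1,-0.19,0],[0,0,0]],[1,[-0.1,-0.19,0],[0,0,0]],[1,[-0.1,-0.19,0],[0,0,0]],[1,[-0.1,-0.19,0],[0,0,0]],[1,[-0.1,-0.19,0],[0,0,0]],[1,[-0.08,-0.15,0],[0,0,0]],[1,[-0.04,-0.08,0],[0,0,0]]]'
python3 - <<'E'
from h import *
s=ctrl.read_state();c=ctrl.camera_model("wrist");im=ctrl.grab_frame("wrist");cv2.imwrite("pics/w1.png",im[:,:,::-1])
yaw=.285;C=np.array([575,71.5])
for X in((0,-70,109),(-59,0,122),(-99,0,120),(0,0,89)):
    P=np.r_[C+[np.cos(yaw)*X[0]-np.sin(yaw)*X[1],np.sin(yaw)*X[0]+np.cos(yaw)*X[1]],X[2]];print(X,P.round(1),proj("wrist",P,c).round(1))
print(s["tool_pos"])
E
```

```text
time_s: 2.1
tool_pos: [550.2, 43.8, 241.6]
orientation: [0.441, -3.109, 0.0]
contact_force: [0.0, -0.1, 0.6]
finger_gap: -0.0
(0, -70, 109) [594.7   4.3 109. ] [223.1 233.1]
(-59, 0, 122) [518.4  54.9 122. ] [298.4 174.5]
(-99, 0, 120) [480.   43.7 120. ] [299.1 126. ]
(0, 0, 89) [575.   71.5  89. ] [295.  225.5]
[550.20166107  43.75535237 241.62180649]
```

View pics/w1.png

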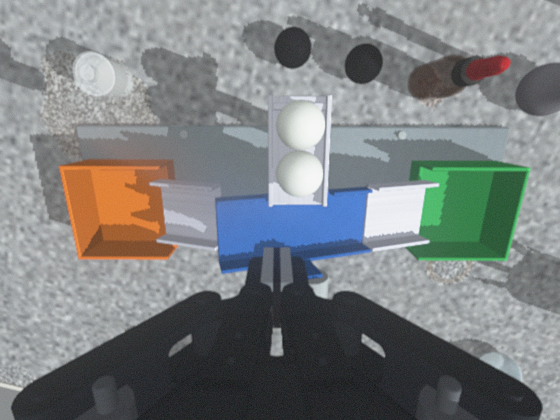

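```bash
python3 -m handwheel '[[1,[-0.063,-0.093,0],[0,0,0]],[1,[-0.063,-0.093,0],[0,0,0]],[1,[0,0,0.15],[0,0,0]],[1,[0,0,0.15],[0,0,0]],[1,[0,0,0.1],[0,0,0]],[1,[0,0,0.02],[0,0,0]],[1,[0,0,0],[0,0,0]]]'
python3 - <<'E'
from h import *
im=ctrl.grab_frame("scene");cv2.imwrite("pics/s1.png",cv2.resize(im[120:320,150:390,::-1],None,fx=2.8,fy=2.8,interpolation=cv2.INTER_CUBIC))
E
```

```text
time_s: 3.02
tool_pos: [592.5, 9.8, 137.9]
orientation: [-0.444, 3.11, -0.0]
contact_force: [1.3, -0.1, 0.1]
finger_gap: 0.001
```

View pics/s1.png

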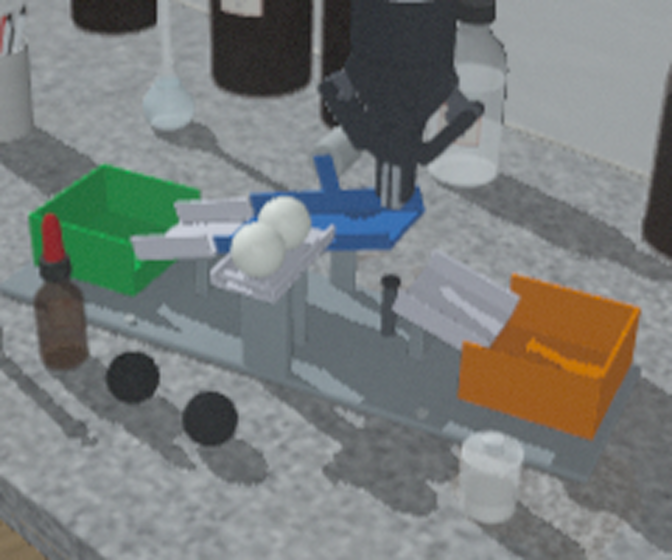

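The picture shows the closed fingertips over the floor of the gate's raised right end, at crop (392,205), and clear of the walls. I'll press down slowly.

```bash
python3 -m handwheel '[[1,[0,0,0.03],[0,0,0]],[1,[0,0,0.03],[0,0,0]],[1,[0,0,0.03],[0,0,0]],[1,[0,0,0.025],[0,0,0]],[1,[0,0,0.025],[0,0,0]],[1,[0,0,0.025],[0,0,0]],[1,[0,0,0.02],[0,0,0]],[1,[0,0,0],[0,0,0]]]'
python3 -m handwheel '[[1,[0,0,0],[0,0,0]],[1,[0,0,0],[0,0,0]],[1,[0,0,-0.1],[0,0,0]],[1,[0,0,-0.2],[0,0,0]],[1,[0,0,-0.1],[0,0,0]]]'
python3 - <<'E'
from h import *
im=ctrl.grab_frame("scene");cv2.imwrite("pics/s2.png",cv2.resize(im[120:320,150:390,::-1],None,fx=2.8,fy=2.8,interpolation=cv2.INTER_CUBIC))
E
```

```text
time_s: 4.08
tool_pos: [592.2, 9.7, 90.6]
orientation: [0.444, -3.109, -0.0]
contact_force: [0.6, -0.4, 1.0]
finger_gap: 0.001
time_s: 4.7
tool_pos: [593.2, 9.7, 193.8]
orientation: [-0.443, 3.107, -0.001]
contact_force: [-0.2, -0.0, -1.3]
finger_gap: -0.002
```

View pics/s2.png

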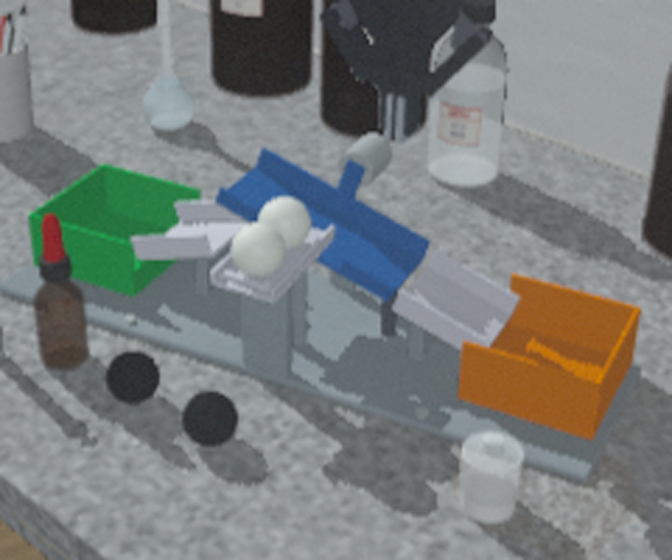

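The gate has tipped: its right end is down at crop (405,285), meeting the orange chute, its weight leans right, and the balls have not moved. Next I'll move behind the rear ball.

```bash
python3 -m handwheel '[[1,[0.145,0.0645,0],[0,0,0]],[1,[0.145,0.0645,0],[0,0,0]],[1,[0.145,0.0645,0],[0,0,0]],[1,[0.145,0.0645,0],[0,0,0]],[1,[0,0,0],[0,0,0]],[1,[0,0,0.1],[0,0,0]],[1,[0,0,0.06],[0,0,0]],[1,[0,0,0],[0,0,0]]]'
python3 - <<'E'
from h import *
im=ctrl.grab_frame("scene");im2=ctrl.grab_frame("side");f=lambda a:cv2.resize(a[:,:,::-1],(390,390),interpolation=cv2.INTER_CUBIC)
cv2.imwrite("pics/s3.png",np.hstack([f(im[130:270,170:310]),f(im2[140:280,180:320])]))
E
```

```text
time_s: 5.75
tool_pos: [435.1, 30.9, 150.4]
orientation: [0.444, -3.109, -0.0]
contact_force: [1.1, -0.7, 0.9]
finger_gap: 0.0
```

View pics/s3.png

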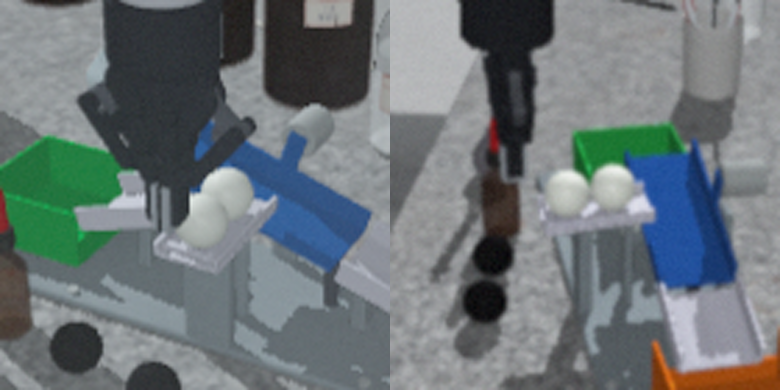

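```bash
python3 -m handwheel '[[1,[0,0,0.06],[0,0,0]],[1,[0,0,0.046],[0,0,0]],[1,[-0.03,0,0],[0,0,0]],[1,[-0.03,0,0],[0,0,0]],[1,[-0.03,0,0],[0,0,0]],[1,[-0.03,0,0],[0,0,0]],[1,[-0.03,0,0],[0,0,0]],[1,[-0.03,0,0],[0,0,0]]]'
python3 -m handwheel '[[1,[-0.025,0,0],[0,0,0]],[1,[-0.025,0,0],[0,0,0]],[1,[-0.02,0,0],[0,0,0]],[1,[-0.02,0,0],[0,0,0]],[1,[-0.02,0,0],[0,0,0]],[1,[-0.02,0,0],[0,0,0]],[1,[-0.02,0,0],[0,0,0]],[1,[-0.02,0,0],[0,0,0]]]'
python3 - <<'E'
from h import *
im=ctrl.grab_frame("scene");im2=ctrl.grab_frame("side");f=lambda a:cv2.resize(a[:,:,::-1],(390,390),interpolation=cv2.INTER_CUBIC)
cv2.imwrite("pics/s4.png",np.hstack([f(im[120:300,190:390]),f(im2[140:320,190:370])]))
E
```

```text
time_s: 6.85
tool_pos: [478.9, 43.8, 124.6]
orientation: [0.444, -3.11, -0.0]
contact_force: [-0.3, 0.6, 0.4]
finger_gap: 0.002
time_s: 7.85
tool_pos: [519.6, 55.6, 124.5]
orientation: [0.444, -3.11, 0.0]
contact_force: [-0.5, -0.2, -0.4]
finger_gap: -0.001
```

View pics/s4.png

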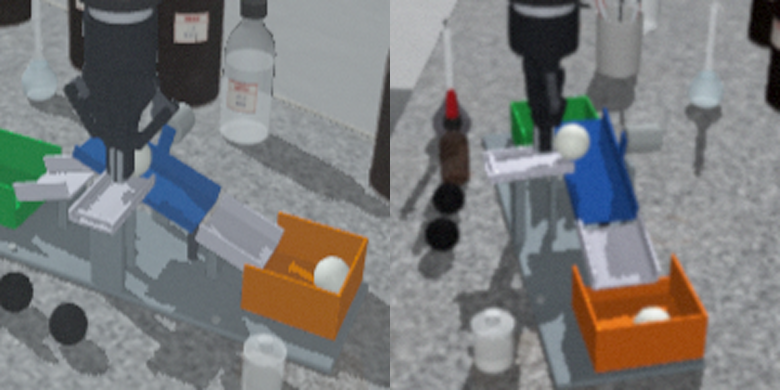

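Ball 1 is in the orange tray at (332,273), and ball 2 is at the trough's edge. I'll keep pushing, then back off and up.

```bash
python3 -m handwheel '[[1,[-0.02,0,0],[0,0,0]],[1,[-0.02,0,0],[0,0,0]],[1,[-0.01,0,0],[0,0,0]],[1,[0,0,0],[0,0,0]],[1,[0.05,0,0],[0,0,0]],[1,[0.1,0,0],[0,0,0]],[1,[0,0,-0.15],[0,0,0]],[1,[0,0,-0.2],[0,0,0]]]'
python3 -m handwheel '[[1,[0,0,0],[0,0,0]],[1,[0,0,0],[0,0,0]],[1,[0,0,0],[0,0,0]],[1,[0,0,0],[0,0,0]],[1,[0,0,0],[0,0,0]],[1,[0,0,0],[0,0,0]],[1,[0,0,0],[0,0,0]],[1,[0,0,0],[0,0,0]]]'
python3 - <<'E'
from h import *
im=ctrl.grab_frame("scene");im2=ctrl.grab_frame("side");f=lambda a:cv2.resize(a[:,:,::-1],(390,390),interpolation=cv2.INTER_CUBIC)
cv2.imwrite("pics/s5.png",np.hstack([f(im[100:330,110:390]),f(im2[130:330,180:380])]))
E
```

```text
time_s: 8.95
tool_pos: [493.3, 48.1, 212.4]
orientation: [0.443, -3.108, -0.0]
contact_force: [1.0, 0.5, 0.0]
finger_gap: 0.001
time_s: 9.95
tool_pos: [495.3, 48.5, 212.0]
orientation: [0.444, -3.11, 0.0]
contact_force: [-0.2, 0.3, -0.6]
finger_gap: -0.0
```

View pics/s5.png

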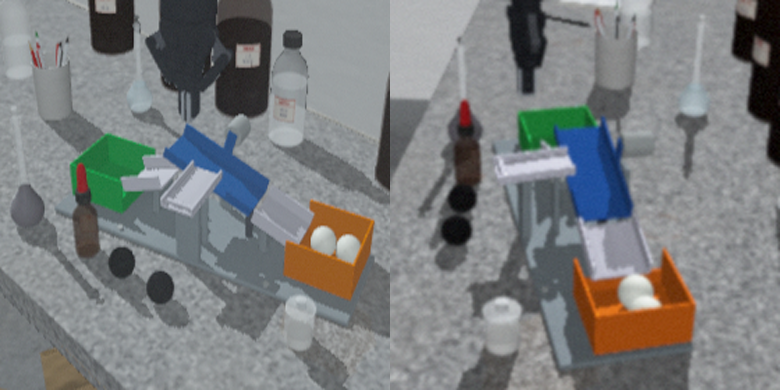

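Both white balls are in the orange tray at (323,240) and (347,248). The gate rests right-end-down, the trough is empty, and the vessels and black balls have not moved.

```bash
python3 -c "
from bench import ctrl
print(ctrl.finish_job())"
```

```text
the job is handed in; nothing more can be done
None
```

The job is done and handed in at about 10 s of robot time.

- **Gate:** its right end was raised. I pressed it down with the closed fingertips until it tipped and came to rest right-end-down, and checked that in a picture before touching the balls.
- **Balls:** I pushed the rear white ball slowly from behind, which sent both over the trough's edge and down into the orange tray.

**Last checks:** the pictures show both white balls in the orange tray, the gate resting on its new side and the trough empty. The three vessels and the black look-alike balls stand where they were. The gripper is clear of everything, and the wrist force read about 2 N or less at the end of every move.

**Disagreement:** one early pose fit that assumed the base plate was centred left up to 5 px of error. I used the position from the balls and the base's edge instead. The wrist picture confirmed it to about 2 px on the balls, and the gate's end lay about 5 mm nearer the middle than predicted, so I pressed about 5 mm further in.

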